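# Sort rinsed valve parts with tongs

### The job

Two small steel parts stand in the white rinse tray: a round roller and a hexagonal one. They have been cleaned, so never touch them with the gripper: take the tongs out of their stand, use them to carry each part to the aluminium dish that already holds a part of the same shape and stand it there upright beside that part, which must stay standing too, then put the tongs back upright in their stand and let go. The parts may be moved in either order; leave the block in the tray and the dial gauge stand where they are.

Things in the scene. Friction and masses are not known exactly. Their poses are not given: they have to be found in the camera images.
- tongs_grip (a point): Steel spring tongs, 108 mm tall, upright, jaws down, in their stand. Point midway between the two black rubber grip rolls, 68 mm above the tip ends; grasp here from above, fingers outside the rolls. z up; y: the way the jaws open and close (a half turn is the same). Rolls lie along x, 30 mm long, 14 mm thick; over both they measure 47 mm free, 40 mm when the tips are 16 to 17 mm apart.
- tongs_pivot (a point): Pivot of both arms on the tongs, 34 mm above point tongs_grip; its boss is 22 mm along x and 12 mm thick. Springs press the rolls outward, each with 8 N when just squeezed and 14 N when the tips are 16 to 17 mm apart: squeezed slightly (rolls 44 to 46 mm over both) the tongs stay held with tips open; a grip of 25 to 60 N holds a part.
- tongs_tip (a point): Point midway between the two tip pads, 11 mm above the tip ends, 57 mm below point tongs_grip; same axes. Each pad is flat, 16 mm wide (x), 22 mm tall, 5 mm thick (y). Gap between pads about 35 mm free, 16 to 17 mm when the rolls measure 40 mm over both; it changes 2.6 times as fast as the width over the rolls. Free, the tips measure 46 mm over their outsides.
- tongs_left (a joint): Closing angle of one tongs arm (the other follows equally), rad: 0 free and open, 0.10 with the pads 16 to 17 mm apart and parallel, 0.13 at the stop (pads about 11 mm apart).
- stand_floor (a point): Tongs stand: a grey open-topped rectangular pocket fixed to the bench, inside 24 mm (x) by 54 mm (y), walls 5 mm thick, its rim 34 mm above the bench. This point is the centre of the pocket's floor, 5 mm above the bench; the tongs stand with their tip ends on it and their y along its y.
- tray_floor (a point): Shallow white plastic rinse tray, fixed, inside 160 mm (x) by 124 mm (y), walls 4 mm with a 7 mm outer rim, the rim 36 mm above the bench. This point is the centre of its inner floor, 4 mm above the bench. One of the two parts stands near each x end, 46 to 60 mm from the centre in x.
- roller_mid (a point): The steel roller to be moved: plain cylinder, 16 mm diameter, 24 mm tall, about 40 g; origin at its centre, half-way up (12 mm above its underside), z along its axis; it starts standing upright
- hexnut_mid (a point): The steel hexagonal part to be moved: hexagonal prism 17 mm across flats, 24 mm tall, about 40 g, with a dark bore mark on top; origin at its centre, half-way up (12 mm above its underside), z along its axis; it starts standing upright; one pair of flats faces along y, the others every 60 degrees
- dish_round_floor (a point): The aluminium dish that holds the round sample: fixed, open, inside 74 mm (x) by 98 mm (y), walls 3 mm, rim 16 mm above the dish's underside. This point is the centre of its inner floor, 7 mm above the bench. Both dishes look alike and stand side by side on a 4 mm rubber mat of 215 by 132 mm.
- dish_hex_floor (a point): The aluminium dish that holds the hexagonal sample; as dish_round_floor.
- sample_round_mid (a point): Round sample standing in its dish, the same kind of roller as the one to be moved; origin at its centre, half-way up, z along its axis. It is left there.
- sample_hex_mid (a point): Hexagonal sample standing in its dish, the same kind as the one to be moved; origin at its centre, half-way up, z along its axis. It is left there.
- gland_mid (a point): Bystander: white painted block 38 mm (x) by 44 mm (y) by 26 mm with a steel boss of 30 mm diameter on top, 42 mm tall in all, loose in the middle of the tray between the two parts; origin 21 mm above its underside.
- gauge_base (a point): Bystander: dial gauge stand, grey base 60 by 56 by 28 mm with a steel post and a dial of 44 mm diameter, 198 mm tall in all, loose, on the bench beyond the tongs stand; the dial reaches 26 mm towards the robot from the centre. Origin at the centre of the base, 14 mm up.
Things that resemble listed ones, but are neither listed nor needed, are in the scene too. Leave any blue look-alike of the part that bears dish_round_floor alone. Leave any orange look-alike of the part that bears sample_hex_mid alone.

How it is judged:
By the outcome, as a careful person would: the job done as asked, in the order asked, and still so for the second after the job is handed in, with the robot touching nothing.
It also fails if it takes over 72 s, if anything falls off the work surface, if the arm or the gripper's body presses on something with over 40 N, if the wrist force passes 120 N, or if a joint passes its speed limit or range.

### The arm

A 7-joint arm with a two-finger parallel gripper is mounted at the origin on the work surface. World frame = base frame: x ahead of the robot, y to its left, z up, the work surface at z = 0. Lengths are in mm, angles in rad, forces in N, time in s.
With the tool pointing down it reaches from about 400 to 875 mm from the base axis. Payload 4.4 kg.
Tool frame: the origin (TCP) lies on the mounting face of the last link; the fingertips stand 173 mm ahead of it and the grasp point (between the pads) lies 155 mm ahead of it; z points along the fingers, y is the line along which they close (so a half turn about z gives the same grasp; the last joint's range is limited). The gripper opens to 85 mm and grips with 20 to 120 N. Pads are 22 mm wide; open, the fingers measure 114 mm over their backs; the gripper's body (76 mm by 85 mm) begins 54 mm behind the grasp point. The pads swing forward as they close: fully open they stand 13 mm farther back than shut.
Start: joints at [1.266, 0.628, 0.038, 1.517, -0.027, 0.996, -0.02], TCP at [153.77, -631.562, 404.713] pointing down, gripper open.
Joint ranges: [-3.06, 3.06], [-0.37, 2.12], [-1.25, 1.32], [0.18, 2.47], [-1.1, 4.24], [0.23, 1.98], [-2.94, 2.94]. Speed limits (rad/s): [2.57, 2.57, 3.14, 3.14, 3.14, 3.14, 3.14].

### API

Orientations are given as [roll, pitch, yaw] about the fixed x, y, z axes, in that order (R = Rz(yaw) Ry(pitch) Rx(roll)).
In Python, from cell import * gives the robot as it stands. The module is installed in compiled form; this text tells all that it offers.
- The arm moves only by the tool jog_arm, never from a script. Its argument "steps" is a list of rows, each a list of 7 numbers: the opening, from -1 (shut) to 1 (fully open), so that 0 is half open, then the shift along the tool's x, y, z as a fraction of full scale, then the turn, a rotation vector about the tool's x, y, z as a fraction of full scale. A call has 1 to 10 rows; each row shifts and turns the commanded pose from where the row before left it, along the tool's axes as they then stand; what a row does not reach is not made up. Full scale, the value 1, is 500 mm for a shift and 2 rad for a turn. A row lasts 1/8 s, in which the tool goes at most 62.5 mm and 10.7 degrees, less where a joint would pass 70% of its speed; a pose out of reach is approached as far as the arm can. A call with a number of a shift or a turn outside -1 to 1 is refused whole. A call with a gripper value outside its range is refused whole. The fingers move at their own pace and stop on an object; the grip force is fixed at half the most. Time passes only in rows, so rows that do not move let the fingers close. It gives the time, the measured TCP pose, the force, the opening and the grip force at its end, in the units of the state.
- read_state(): the state, without advancing time (a new reading comes with each control period).
- get_image(name): name is "side" or "top"; returns a dict with "pixels" (480x640x3 uint8, red, green, blue), "depth" (480x640 float32, mm along the optical axis (not along the pixel's ray), 0 where there is no reading), "vertical_fov" (degrees; the focal length in pixels is half the picture's height over the tangent of half this angle, whatever the lens; pixels are square), "cx", "cy" (the principal point, pixels), "k1" (the pictures are not rectified: a ray, as slopes to the right and down, at radius r is drawn at 1 + k1 r^2 times it, then the intrinsics apply), "R" (3x3) and "t" (3): a world point X has camera coordinates R X + t. Camera axes: x right, y down, z forward; pixel columns grow to the right and rows downward; lengths in mm; the calibration is good to about 2 mm. A picture is of the moment at which its call begins.
- finish_job(): hands the job in; it is judged then, once.
The state is a dict: "clock": time; "qpos": joint angles; "qd": joint speeds; "tau": joint torques, N m; "eef_pos": TCP position; "tool_rot": TCP orientation; "force": force on the tool from outside, world axes, zero at the start; "torque": the same for the moment, N m; "width": finger opening in mm; "gripper_force": force on a finger pad.
Only numpy, scipy, OpenCV 4.12 (cv2) and the standard library are available. Lean on these libraries where they do the work, as an engineer would, in place of code of your own. Each camera call takes 0.05 s, during which the arm holds its last target. There are 200 camera calls.

## Working session

There is one attempt and no reset: what is moved stays moved. The work goes in short steps, Python scripts to look and compute and a tool call to move; the robot and the scene stay as the last step left them, time stands still between calls to the robot, and variables do not carry over. Pictures are saved under pics/ and viewed, at most 10 in all, crops included, and the job is handed in when it is done.

Besides the shell and the picture viewer there is one more tool, called after "Request:" by a JSON object that holds its "method" and its "body", one argument or row to a line. jog_arm: Moves the arm, as the interface text tells. Shift numbers are shares of 500 mm and turn numbers shares of 2 rad, none past 1 either way. Its arguments: {"type":"object","properties":{"steps":{"type":"array"}},"required":["steps"]}

```bash
mkdir -p pics; ls; cat > h.py <<'E'
from cell import *
import numpy as np, cv2
def K(im):
    f=240/np.tan(np.radians(im["vertical_fov"])/2); return f
def ray(im,u,v):
    f=K(im); d=np.array([(u-im["cx"])/f,(v-im["cy"])/f]); s=d.copy()
    for _ in range(30): s=d/(1+im["k1"]*(s@s))
    R=np.array(im["R"]);t=np.array(im["t"])
    return -R.T@t, R.T@np.array([s[0],s[1],1.])
def onz(im,u,v,z):
    c,d=ray(im,u,v); return c+d*(z-c[2])/d[2]
def dep(im,u,v):
    c,d=ray(im,u,v); return c+d*float(im["depth"][int(round(v)),int(round(u))])
def two(a,ua,b,ub):
    c1,d1=ray(a,*ua);c2,d2=ray(b,*ub)
    s=np.linalg.lstsq(np.stack([d1,-d2],1),c2-c1,rcond=None)[0]
    p,q=c1+d1*s[0],c2+d2*s[1]; return (p+q)/2,np.linalg.norm(p-q)
def proj(im,X):
    p=np.array(im["R"])@np.array(X)+np.array(im["t"]); s=p[:2]/p[2]; s=s*(1+im["k1"]*(s@s)); return s*K(im)+[im["cx"],im["cy"]]
def save(im,n,crop=None,k=1):
    p=im["pixels"][:,:,::-1]
    if crop: x0,y0,x1,y1=crop;p=p[y0:y1,x0:x1]
    cv2.imwrite("pics/"+n,cv2.resize(p,None,fx=k,fy=k,interpolation=cv2.INTER_CUBIC))
E
python3 - <<'E'
from h import *
import pickle
d={n:get_image(n) for n in("top","side")}
pickle.dump(d,open("d0.pkl","wb"))
for n in d:
    save(d[n],n+"0.png"); i=d[n]; print(n,i["vertical_fov"],i["cx"],i["cy"],i["k1"],-np.array(i["R"]).T@i["t"],np.array(i["R"])[2])
print(read_state())
E
```

```text
pics
top 49.31744463574533 319.23510309970277 233.9917269564042 -0.06393787165322579 [ 361.36251269   27.10673657 1020.66756541] [ 0.16271591  0.00945006 -0.98662771]
side 43.85661816098251 323.9147607108013 237.38505454412768 0.06848051475371976 [419.13262488 812.09814226 733.49170415] [ 0.09326659 -0.76572067 -0.63637504]
{'clock': 0.1, 'qpos': array([ 1.26620131,  0.62927434,  0.03845859,  1.518267  , -0.02700992,
        0.99631377, -0.01999524]), 'qd': array([ 0.00058444, -0.00018303, -0.0004112 , -0.00275544,  0.00021156,
       -0.00138263, -0.00130884]), 'tau': array([ 2.27742967e-03, -5.64529288e+01,  1.23015884e+00, -1.93973297e+01,
        1.12820574e-02,  5.45002826e-03, -7.31924132e-06]), 'eef_pos': array([ 153.71086887, -631.29187794,  403.86794361]), 'tool_rot': array([-3.13984860e+00,  1.86766265e-05,  2.38783223e-01]), 'force': array([ 0.02335595, -0.57445816, -2.04514771]), 'torque': array([ 0.05756938, -0.04422575, -0.00263823]), 'gripper_force': 0.0, 'width': 85.70266263243288}
```

View pics/top0.png

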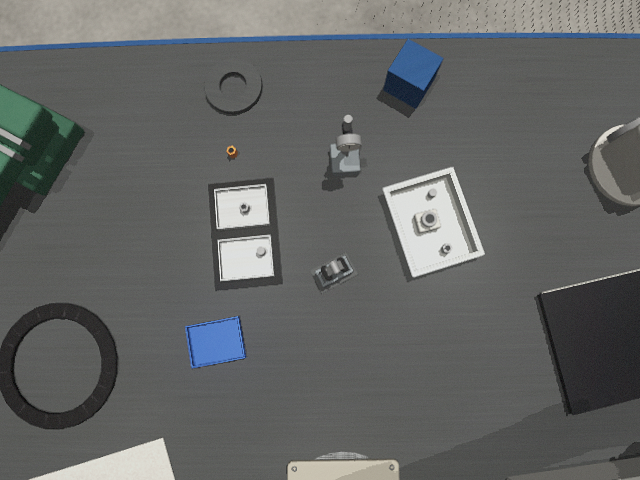

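View pics/side0.png

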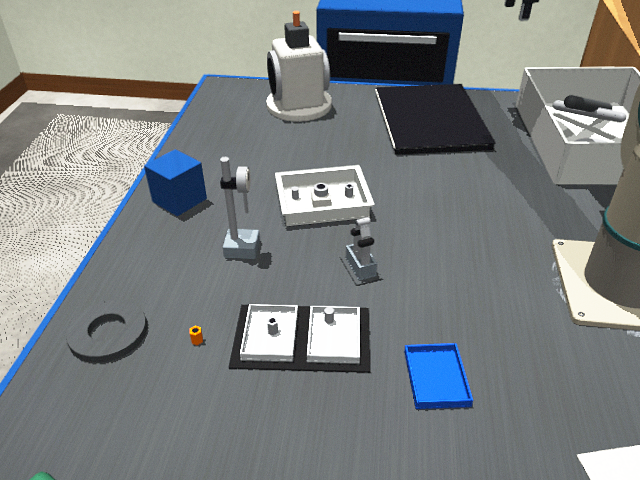

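Top view: the tongs stand is at (333,270). The tray is around (432,222), with parts at (432,194) and (446,249). The dishes are at (242,207), which seems to hold the hex sample at (245,208), and (246,258), which seems to hold the round sample at (262,252).

What could be mistaken for them:
- Blue dish at (216,342): a look-alike, leave alone.
- Orange hex at (231,152): a look-alike, leave alone.
- Block boss at (428,220): stays where it is.

I'll check these choices in close crops.

```bash
python3 - <<'E'
from h import *
import pickle
d=pickle.load(open("d0.pkl","rb"))
t=d["top"];s=d["side"]
def c(im,x0,y0,x1,y1,w,h): return cv2.resize(im["pixels"][y0:y1,x0:x1,::-1],(w,h),interpolation=cv2.INTER_CUBIC)
A=c(t,300,160,500,290,800,520)
cv2.imwrite("pics/a.png",A)
B=np.hstack([c(t,205,175,285,295,400,600),c(s,225,290,375,390,400,267) if 0 else np.vstack([c(s,225,295,375,375,400,213),c(s,270,155,380,285,400,387)[:387]])])
cv2.imwrite("pics/b.png",B)
E
```

```text
(no output)
```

View pics/a.png

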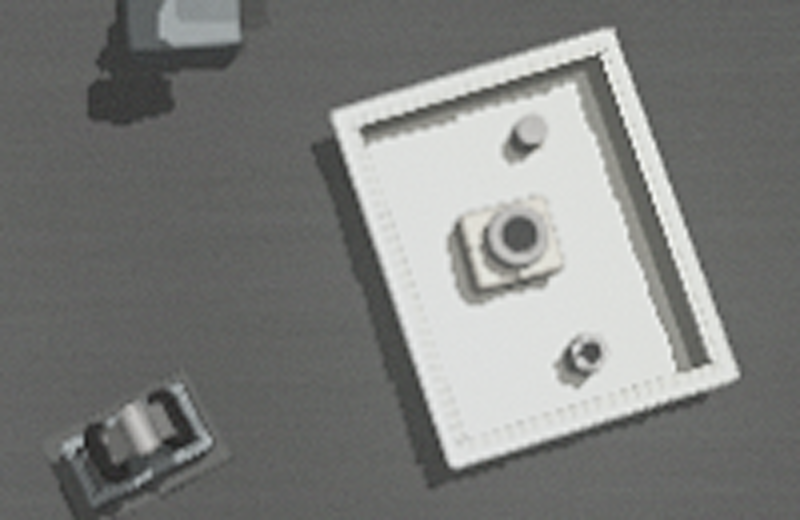

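View pics/b.png

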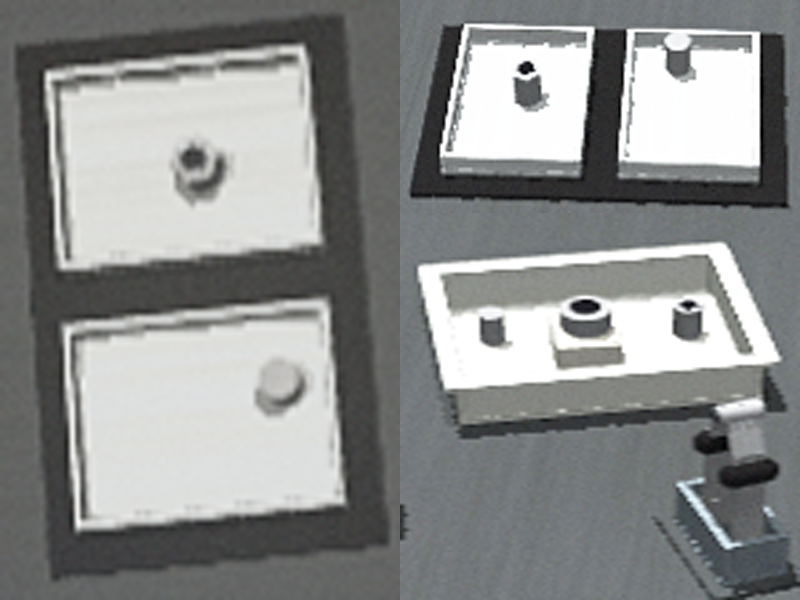

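Crop a (x4): the roller with its plain top is at the far end of the tray, at top pixel (432,193). The hex with the bore mark is at the near end (446,248), with the block between them, and the tongs' black rolls are visible in the stand. Crop b: the far-left dish holds the hex sample (245,207) and the near-left dish holds the round sample (262,251). Next I'll measure from both views.

```bash
cat >> h.py <<'E'
def cloud(im):
    f=K(im); g=np.stack(np.meshgrid(np.arange(640.),np.arange(480.)),-1)
    d=(g-[im["cx"],im["cy"]])/f; s=d.copy()
    for _ in range(20): s=d/(1+im["k1"]*(s**2).sum(-1,keepdims=True))
    z=im["depth"][...,None].astype(float); c=np.concatenate([s*z,z],-1)
    P=(c-np.array(im["t"]))@np.array(im["R"]); P[im["depth"]<=0]=np.nan; return P
E
python3 - <<'E'
from h import *
import pickle
d=pickle.load(open("d0.pkl","rb"))
np.set_printoptions(precision=1,suppress=True)
pts={"top":dict(roller=(432.5,193.2),hex=(446.3,248.2),shex=(244.5,207.5),sround=(261.8,251.5),tong=(334,266)),
"side":dict(roller=(295,193),hex=(349,187),shex=(272,324),sround=(328.5,312),tong=(362,225))}
C={n:cloud(d[n]) for n in d}
for n in d:
  P=C[n]
  print(n,"bench z",np.nanmedian(P[330:380,330:500,2]) if n=="top" else np.nanmedian(P[380:440,230:380,2]))
  for k,(u,v) in pts[n].items():
    Q=P[int(v)-14:int(v)+15,int(u)-14:int(u)+15].reshape(-1,3)
    c=dep(d[n],u,v); m=np.linalg.norm(Q[:,:2]-c[:2],axis=1)<16
    q=Q[m]; zt=np.nanpercentile(q[:,2],95); lim={"tong":90}.get(k,20)
    w=q[q[:,2]>lim]
    print(n,k,"top z %.1f"%zt,len(w),"mean",w.mean(0),"bboxmid",(w.max(0)+w.min(0))/2,w.max(0)-w.min(0))
# rects from top
t=d["top"]; g=cv2.cvtColor(t["pixels"],cv2.COLOR_RGB2GRAY)
def rect(mask,im,z,name):
    cs,_=cv2.findContours(mask.astype(np.uint8),cv2.RETR_EXTERNAL,cv2.CHAIN_APPROX_NONE)
    c=max(cs,key=cv2.contourArea)[:,0]
    X=np.array([onz(im,u,v,z)[:2] for u,v in c],np.float32)
    r=cv2.minAreaRect(X); print(name,np.array(r[0]),np.array(r[1]),r[2])
def sub(m,x0,y0,x1,y1):
    o=np.zeros_like(m);o[y0:y1,x0:x1]=m[y0:y1,x0:x1];return o
rect(sub(g>120,370,160,495,290),t,36,"tray outer rim (182x146)")
rect(sub(g>120,205,175,285,232),t,20,"dish hex outer (80x104)")
rect(sub(g>120,205,232,285,295),t,20,"dish round outer")
for n,(x0,y0,x1,y1) in dict(top=(305,245,365,300),side=(335,210,390,290)).items():
    P=C[n][y0:y1,x0:x1].reshape(-1,3)
    for lo,hi,nm in((30,38,"pocket rim"),(60,84,"rolls"),(98,125,"boss"),(60,125,"alltongs")):
        q=P[(P[:,2]>lo)&(P[:,2]<hi)]
        if len(q)>5:
            r=cv2.minAreaRect(q[:,:2].astype(np.float32)); print(n,nm,len(q),q.mean(0),q[:,2].max(),np.array(r[0]),np.array(r[1]),r[2])
for n in d:
  P=C[n]; 
  for nm,lo,hi,xy in (("gauge",20,250,None),):
    pass
P=C["top"]
q=P[110:190,315:375].reshape(-1,3); q=q[q[:,2]>22]; print("gauge",q.min(0),q.max(0))
q=P[185:265,400:470].reshape(-1,3)
for n in d:
  for k,z in(("hexdishfloor",None),):
    pass
print("floors top: tray",P[265,425],P[185,410],"dish",P[215,230],P[265,235])
P=C["side"];print("side: tray",P[205,310],"dish",P[345,265],P[345,330])
E
```

```text
top bench z 0.6752259566089271
top roller top z 29.7 57 mean [ 603.2 -184.7   28. ] bboxmid [ 603.8 -185.    27.4] [15.7 14.8  9.7]
top hex top z 30.9 79 mean [ 494.8 -207.3   28.4] bboxmid [ 495.1 -207.8   27.6] [17.2 19.5 15.1]
top shex top z 32.8 75 mean [579.8 182.4  30.2] bboxmid [580.3 182.7  28.1] [17.1 18.4 12.9]
top sround top z 33.1 59 mean [495.2 149.1  31. ] bboxmid [495.8 144.1  29.6] [15.6 24.5 12.3]
top tong top z 114.3 170 mean [453.2  11.1 105.6] bboxmid [453.5  10.6 103.1] [23.7 28.5 26.2]
side bench z 1.1259192191558
side roller top z 29.5 51 mean [ 601.6 -183.3   26.4] bboxmid [ 601.7 -185.5   26. ] [14.9 16.1 11.9]
side hex top z 30.2 64 mean [ 492.1 -204.8   27.4] bboxmid [ 492.5 -206.9   26.4] [17.1 17.7 12.7]
side shex top z 33.3 127 mean [578.6 185.8  29.8] bboxmid [579.6 184.2  28. ] [19.  21.3 14.2]
side sround top z 32.9 105 mean [492.5 152.5  29. ] bboxmid [492.7 150.3  27. ] [15.2 18.8 13.8]
side tong top z 114.4 195 mean [449.1  16.3 104.3] bboxmid [450.8  14.6 102.8] [24.9 23.  25.3]
tray outer rim (182x146) [ 546.1 -181.9] [184.5 147.5] 16.41511154174
[... 469 characters left out ...]
7] 116.16658129454657 [454.    9.8] [29.3 46.5] 27.007734298706055
side pocket rim 254 [450.3  20.8  34. ] 37.73447174162894 [451.1  11.5] [35.9 66.9] 27.110145568847656
side rolls 236 [450.7  18.2  75.5] 83.87582473240894 [451.6  12.1] [27.9 46.1] 29.352785110473633
side boss 146 [450.1  14.9 107.9] 115.41637028066191 [449.8  13.8] [24.9 15.9] 26.132122039794922
side alltongs 473 [449.9  17.3  88.4] 115.41637028066191 [451.6  12.1] [27.9 46.1] 29.352785110473633
gauge [645.7 -45.7  22.1] [707.   12.7 202.1]
floors top: tray [ 463.8 -168.1    7.3] [ 616.5 -140.6   38.1] dish [569.5 213.1   8.5] [469.8 202.1   8.5]
side: tray [ 566.9 -165.4    4.7] dish [585.4 213.1   8.3] [484.2 202.5   9.9]
```

```bash
cat >> h.py <<'E'
def plan(x,y,z,yaw):
    s=read_state(); p=s["eef_pos"]; w=s["tool_rot"][2]
    print("clock %.2f at"%s["clock"],np.round(p,1),np.round(s["tool_rot"],4),"w %.1f gf %.1f"%(s["width"],s["gripper_force"]),"F",np.round(s["force"],1))
    dw=(yaw-w+np.pi)%(2*np.pi)-np.pi
    d=np.array([x,y,z])-p; c,n=np.cos(yaw),np.sin(yaw)
    t=np.array([c*d[0]+n*d[1], n*d[0]-c*d[1], -d[2]])
    print("turn z %.4f (rows %.1f), then shift"%(-dw/2,abs(dw)/.186),np.round(t/500,4),"rows at 50mm: %.1f"%(np.linalg.norm(t)/50))
E
python3 -c "
from h import *
plan(452.8,11,300,.474)"
```

```text
clock 0.10 at [ 153.7 -631.3  403.9] [-3.1398  0.      0.2388] w 85.7 gf 0.0 F [ 0.  -0.6 -2. ]
turn z -0.1176 (rows 1.3), then shift [ 1.1186 -0.8699  0.2077] rows at 50mm: 14.3
```

Request:
{"method": "jog_arm", "body": {
  "steps": [
    [1,0,0,0,0,0,-0.0588],
    [1,0,0,0,0,0,-0.0588],
    [1,0.04,-0.03,0.008,0,0,0],
    [1,0.08,-0.062,0.015,0,0,0],
    [1,0.08,-0.062,0.015,0,0,0],
    [1,0.08,-0.062,0.015,0,0,0],
    [1,0.08,-0.062,0.015,0,0,0],
    [1,0.08,-0.062,0.015,0,0,0],
    [1,0.08,-0.062,0.015,0,0,0],
    [1,0.08,-0.062,0.015,0,0,0]
  ]
}}

```text
clock: 1.35
eef_pos: [315.3, -286.7, 347.9]
tool_rot: [3.142, -0.0, 0.474]
force: [0.8, -0.5, -0.4]
width: 85.6
gripper_force: 0.0
```

Request:
{"method": "jog_arm", "body": {
  "steps": [
    [1,0.08,-0.062,0.015,0,0,0],
    [1,0.08,-0.062,0.015,0,0,0],
    [1,0.08,-0.062,0.015,0,0,0],
    [1,0.08,-0.062,0.015,0,0,0],
    [1,0.08,-0.062,0.015,0,0,0],
    [1,0.08,-0.062,0.015,0,0,0],
    [1,0.03,-0.026,0.005,0,0,0],
    [1,0,0,0,0,0,0],
    [1,0,0,0,0,0,0]
  ]
}}

```text
clock: 2.48
eef_pos: [450.3, 4.1, 300.7]
tool_rot: [3.141, 0.001, 0.473]
force: [-0.1, -0.4, 0.8]
width: 85.5
gripper_force: 0.0
```

```bash
python3 -c "
from h import *
plan(452.8,11,226,.474)"
```

```text
clock 2.48 at [450.3   4.1 300.7] [3.1414e+00 1.2000e-03 4.7260e-01] w 85.5 gf 0.0 F [-0.1 -0.4  0.8]
turn z -0.0007 (rows 0.0), then shift [ 0.0107 -0.0099  0.1494] rows at 50mm: 1.5
```

Request:
{"method": "jog_arm", "body": {
  "steps": [
    [1,0.0107,-0.0099,0,0,0,0],
    [1,0,0,0.037,0,0,0],
    [1,0,0,0.037,0,0,0],
    [1,0,0,0.037,0,0,0],
    [1,0,0,0.038,0,0,0],
    [1,0,0,0,0,0,0],
    [0.05,0,0,0,0,0,0],
    [0.05,0,0,0,0,0,0],
    [0.05,0,0,0,0,0,0],
    [0.05,0,0,0,0,0,0]
  ]
}}

```text
clock: 3.72
eef_pos: [453.5, 12.5, 226.9]
tool_rot: [-3.142, -0.001, 0.474]
force: [0.1, 1.0, 5.8]
width: 45.5
gripper_force: 11.3
```

Request:
{"method": "jog_arm", "body": {
  "steps": [
    [0.05,0,0,0,0,0,0],
    [0.05,0,0,0,0,0,0]
  ]
}}

```text
clock: 3.98
eef_pos: [453.5, 12.5, 226.9]
tool_rot: [-3.142, -0.001, 0.474]
force: [-1.0, 1.5, 6.2]
width: 45.0
gripper_force: 11.3
```

```bash
python3 - <<'E'
from h import *
plan(452.8,11,330,.474)
t=get_image("top");s=get_image("side")
a=cv2.resize(t["pixels"][220:310,290:380,::-1],(500,500),interpolation=3)
b=cv2.resize(s["pixels"][140:300,320:416,::-1],(300,500),interpolation=3)
cv2.imwrite("pics/c.png",np.hstack([a,b]))
E
```

```text
clock 3.98 at [453.5  12.5 226.9] [-3.1416e+00 -1.1000e-03  4.7450e-01] w 45.0 gf 11.3 F [-1.   1.5  6.2]
turn z 0.0002 (rows 0.0), then shift [-0.0026  0.002  -0.2063] rows at 50mm: 2.1
```

View pics/c.png

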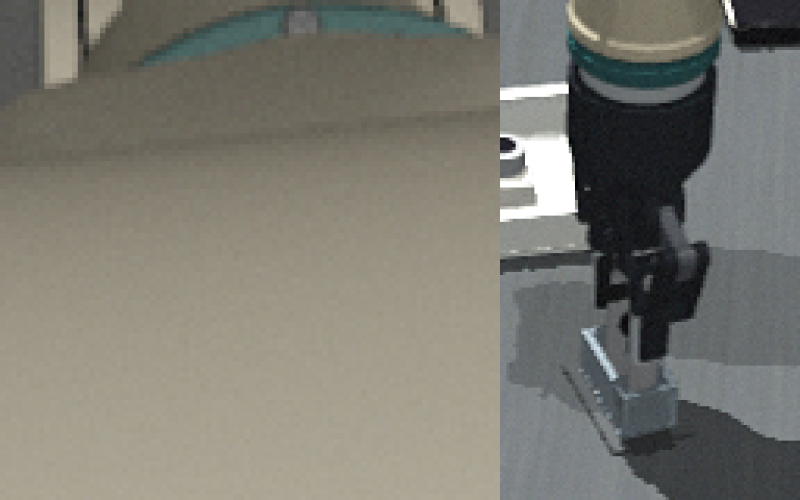

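The side crop shows the fingers around the rolls, with the tongs upright in the stand. Lifting.

Request:
{"method": "jog_arm", "body": {
  "steps": [
    [0.05,0,0,-0.01,0,0,0],
    [0.05,0,0,-0.03,0,0,0],
    [0.05,0,0,-0.04,0,0,0],
    [0.05,0,0,-0.05,0,0,0],
    [0.05,0,0,-0.05,0,0,0],
    [0.05,0,0,-0.026,0,0,0],
    [0.05,0,0,0,0,0,0],
    [0.05,0,0,0,0,0,0]
  ]
}}

```text
clock: 5.08
eef_pos: [453.1, 12.0, 328.6]
tool_rot: [-3.141, 0.001, 0.474]
force: [0.1, -0.4, -0.5]
width: 44.4
gripper_force: 9.4
```

```bash
python3 - <<'E'
from h import *
np.set_printoptions(precision=1,suppress=True)
plan(452.8,11,330,.474)
st=read_state(); p=st["eef_pos"]; yw=st["tool_rot"][2]
s=get_image("side");P=cloud(s).reshape(-1,3)
q=P[(np.abs(P[:,0]-p[0])<60)&(np.abs(P[:,1]-p[1])<60)&(P[:,2]>60)&(P[:,2]<p[2]-185)]
d=q-p; c,n=np.cos(yw),np.sin(yw)
T=np.stack([d[:,0]*c+d[:,1]*n, d[:,0]*n-d[:,1]*c, d[:,2]],1)
for z in range(-236,-184,6):
    m=(T[:,2]>=z)&(T[:,2]<z+6)
    if m.sum(): print(z,m.sum(),T[m].min(0),T[m].max(0))
u,v=proj(s,p-[0,0,190]); print(u,v); u,v=int(u),int(v)
save(s,"dd.png",(max(u-50,0),v-50,u+50,v+50),5)
E
```

```text
clock 5.08 at [453.1  12.  328.6] [-3.1  0.   0.5] w 44.4 gf 9.4 F [ 0.1 -0.4 -0.5]
turn z -0.0000 (rows 0.0), then shift [-0.  0. -0.] rows at 50mm: 0.0
-224 22 [ -11.2  -23.  -220.6] [   4.2   18.7 -218. ]
-218 55 [ -11.4  -24.7 -217.9] [   5.    22.2 -212.1]
-212 52 [ -11.9  -24.3 -212. ] [   5.2   22.  -206.2]
-206 52 [ -11.2  -22.8 -206. ] [   5.    20.  -200.2]
-200 60 [ -12.2  -22.6 -199.9] [   5.8   21.3 -194. ]
-194 48 [ -11.1  -19.9 -193.9] [   6.1   18.6 -188.1]
-188 23 [ -10.5  -21.  -187.8] [   4.6   16.4 -185.1]
361.6692910899521 207.8475919862401
```

View pics/dd.png

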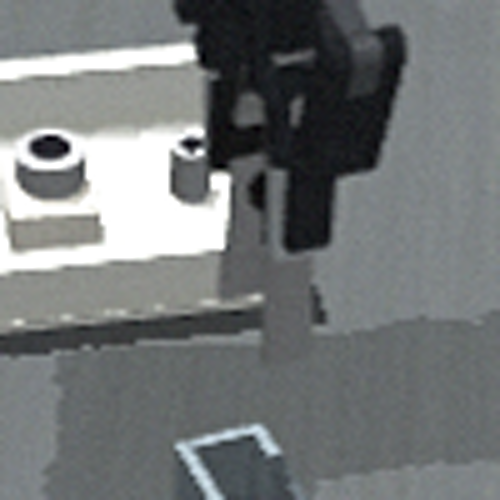

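The tongs hang straight with their tip ends at TCP −221. The top and side measurements differ by about (2.3, −1.5) mm, so I use their means. Next is the roller.

```bash
python3 -c "
from h import *
plan(603.4,-184.6,328,.286)"
```

```text
clock 5.12 at [453.   12.1 328.4] [-3.141e+00  1.600e-03  4.740e-01] w 45.2 gf 9.4 F [-0.  -0.6 -0.1]
turn z 0.0940 (rows 1.0), then shift [0.1775 0.4622 0.0008] rows at 50mm: 5.0
```

Request:
{"method": "jog_arm", "body": {
  "steps": [
    [0.05,0,0,0,0,0,0.047],
    [0.05,0,0,0,0,0,0.047],
    [0.05,0.0175,0.0462,0,0,0,0],
    [0.05,0.032,0.083,0,0,0,0],
    [0.05,0.032,0.083,0,0,0,0],
    [0.05,0.032,0.083,0,0,0,0],
    [0.05,0.032,0.083,0,0,0,0],
    [0.05,0.0175,0.0462,0,0,0,0],
    [0.05,0.0145,0.0378,0,0,0,0],
    [0.05,0,0,0,0,0,0]
  ]
}}

```text
clock: 6.38
eef_pos: [603.7, -186.0, 327.7]
tool_rot: [3.142, 0.002, 0.284]
force: [-0.5, 0.6, -0.8]
width: 44.9
gripper_force: 9.4
```

Request:
{"method": "jog_arm", "body": {
  "steps": [
    [0.05,0,0,0,0,0,0]
  ]
}}

```text
clock: 6.5
eef_pos: [603.1, -183.6, 328.3]
tool_rot: [-3.14, 0.002, 0.287]
force: [0.3, 0.2, -0.5]
width: 45.5
gripper_force: 9.4
```

```bash
cat > tips.py <<'E'
from h import *
np.set_printoptions(precision=1,suppress=True)
def tips(names=("side",)):
    st=read_state(); p=st["eef_pos"]; yw=st["tool_rot"][2]
    c,n=np.cos(yw),np.sin(yw); out={}
    for nm in names:
        s=get_image(nm);P=cloud(s).reshape(-1,3)
        d=P-p; T=np.stack([d[:,0]*c+d[:,1]*n, d[:,0]*n-d[:,1]*c, d[:,2]],1)
        m=(np.abs(T[:,0])<25)&(np.abs(T[:,1])<45)&(T[:,2]>-219)&(T[:,2]<-195)&(P[:,2]>40)
        if m.sum()>5: print(nm,m.sum(),"tool box",T[m].min(0),T[m].max(0))
        out[nm]=s
    return out
E
python3 - <<'E'
from tips import *
plan(603.4,-184.6,229,.286)
o=tips(("side","top"))
s=o["side"];u,v=proj(s,[602,-185,60]);u,v=int(u),int(v)
a=s["pixels"][v-60:v+60,u-50:u+50,::-1]
s=o["top"];b=s["pixels"][160:280,385:485,::-1]
cv2.imwrite("pics/e.png",cv2.resize(np.hstack([a,b]),(800,480),interpolation=3))
E
```

```text
clock 6.50 at [ 603.1 -183.6  328.3] [-3.1  0.   0.3] w 45.5 gf 9.4 F [ 0.3  0.2 -0.5]
turn z 0.0003 (rows 0.0), then shift [0.  0.  0.2] rows at 50mm: 2.0
side 111 tool box [ -11.6  -24.1 -218.9] [   4.1   21.  -195.3]
top 66 tool box [ -10.3  -22.9 -218.6] [   4.4   20.  -195.2]
```

View pics/e.png

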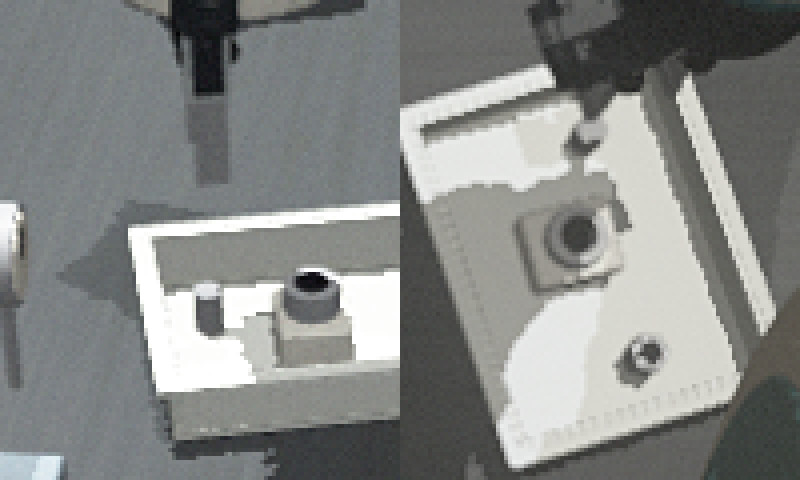

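The tongs hang over the tray with the roller standing below them (about (207,305) in the left half of the crop), and the block is undisturbed. Both views put the tips about 3 mm back along tool x, so I correct for that and descend.

```bash
python3 -c "
from h import *
plan(605.5,-185.5,229,.286)"
```

```text
clock 6.60 at [ 603.2 -183.4  328.8] [-3.1403e+00  9.0000e-04  2.8730e-01] w 45.3 gf 9.4 F [ 0.3  0.4 -2. ]
turn z 0.0007 (rows 0.0), then shift [0.0031 0.0054 0.1996] rows at 50mm: 2.0
```

Request:
{"method": "jog_arm", "body": {
  "steps": [
    [0.05,0.0031,0.0054,0,0,0,0],
    [0.05,0,0,0.03,0,0,0],
    [0.05,0,0,0.04,0,0,0],
    [0.05,0,0,0.04,0,0,0],
    [0.05,0,0,0.02,0,0,0],
    [0.05,0,0,0.02,0,0,0],
    [0.05,0,0,0.02,0,0,0],
    [0.05,0,0,0,0,0,0]
  ]
}}

```text
clock: 7.6
eef_pos: [605.7, -186.6, 243.5]
tool_rot: [-3.141, 0.001, 0.286]
force: [-0.5, 0.1, 0.1]
width: 44.5
gripper_force: 9.4
```

```bash
python3 - <<'E'
from tips import *
plan(605.5,-185.5,229,.286)
s=get_image("side");u,v=proj(s,[604,-185,40]);u,v=int(u),int(v)
save(s,"f.png",(u-40,v-40,u+40,v+40),7)
E
```

```text
clock 7.60 at [ 605.7 -186.6  243.5] [-3.1  0.   0.3] w 44.5 gf 9.4 F [-0.5  0.1  0.1]
turn z 0.0000 (rows 0.0), then shift [ 0. -0.  0.] rows at 50mm: 0.3
```

View pics/f.png

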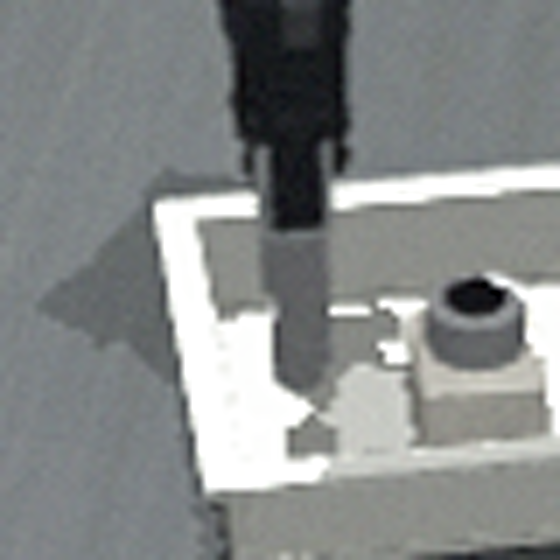

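The near pad hides the roller squarely and there is no contact force. I descend the rest and squeeze.

Request:
{"method": "jog_arm", "body": {
  "steps": [
    [0.05,0,0,0.015,0,0,0],
    [0.05,0,0,0.014,0,0,0],
    [0.05,0,0,0,0,0,0],
    [-0.02,0,0,0,0,0,0],
    [-0.1,0,0,0,0,0,0],
    [-0.15,0,0,0,0,0,0],
    [-0.2,0,0,0,0,0,0],
    [-0.2,0,0,0,0,0,0],
    [-0.2,0,0,0,0,0,0]
  ]
}}

```text
clock: 8.78
eef_pos: [606.1, -186.8, 230.0]
tool_rot: [3.141, -0.001, 0.286]
force: [0.2, -0.2, 2.5]
width: 37.4
gripper_force: 59.9
```

Width 37.4 is ambiguous: the tongs may have closed to the stop with no part in them. I'll lift slightly and check.

Request:
{"method": "jog_arm", "body": {
  "steps": [
    [-0.2,0,0,-0.01,0,0,0],
    [-0.2,0,0,-0.03,0,0,0],
    [-0.2,0,0,-0.04,0,0,0],
    [-0.2,0,0,-0.04,0,0,0],
    [-0.2,0,0,-0.04,0,0,0],
    [-0.2,0,0,-0.04,0,0,0],
    [-0.2,0,0,0,0,0,0]
  ]
}}

```text
clock: 9.65
eef_pos: [606.7, -187.0, 332.7]
tool_rot: [3.139, -0.004, 0.286]
force: [-0.5, 0.7, -1.0]
width: 37.3
gripper_force: 60.1
```

```bash
python3 - <<'E'
from tips import *
plan(605.5,-185.5,328,.286)
o=tips(("side","top"))
for n,s in o.items():
    P=cloud(s).reshape(-1,3)
    m=(np.hypot(P[:,0]-602.6,P[:,1]+184.8)<14)&(P[:,2]>12)&(P[:,2]<40); print(n,"left in tray pts",m.sum())
s=o["side"];a=s["pixels"]
p=read_state()["eef_pos"];u,v=map(int,proj(s,p-[0,0,200]))
A=cv2.resize(a[v-30:v+30,u-25:u+25,::-1],(400,480),interpolation=3)
s=o["top"];u,v=map(int,proj(s,p-[0,0,215]))
B=cv2.resize(s["pixels"][v-30:v+30,u-25:u+25,::-1],(400,480),interpolation=3)
cv2.imwrite("pics/g.png",np.hstack([A,B]))
E
```

```text
clock 9.65 at [ 606.7 -187.   332.7] [ 3.1 -0.   0.3] w 37.3 gf 60.1 F [-0.5  0.7 -1. ]
turn z -0.0000 (rows 0.0), then shift [-0. -0.  0.] rows at 50mm: 0.1
side 105 tool box [ -10.2  -16.7 -218.8] [   5.3   14.6 -195. ]
top 62 tool box [ -10.2  -13.6 -218.8] [   1.3   13.2 -195.1]
side left in tray pts 0
top left in tray pts 0
```

View pics/g.png

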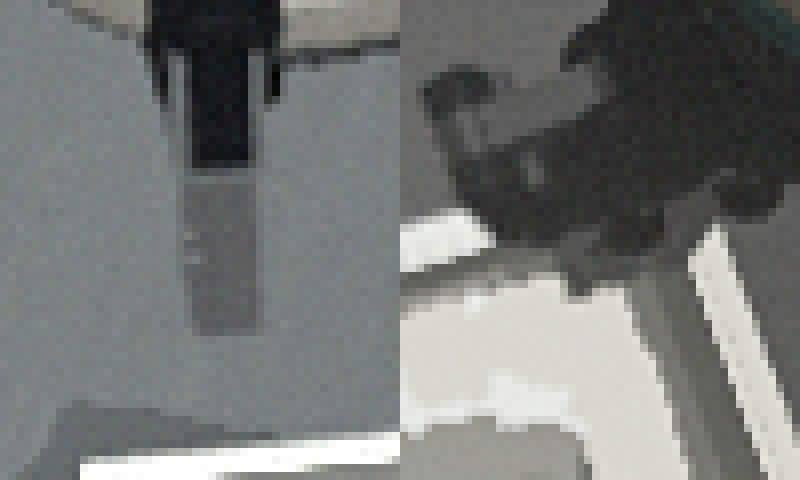

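The tray spot is empty in both views and the tips are still spread (about 27–31 mm over the outsides), so the tongs hold the roller. Next is the round dish: turn first, then shift.

Request:
{"method": "jog_arm", "body": {
  "steps": [
    [-0.2,0,0,0,0,0,-0.0485],
    [-0.2,0,0,0,0,0,-0.085],
    [-0.2,0,0,0,0,0,-0.085],
    [-0.2,0,0,0,0,0,-0.085],
    [-0.2,0,0,0,0,0,-0.085],
    [-0.2,0,0,0,0,0,-0.085],
    [-0.2,0,0,0,0,0,-0.085],
    [-0.2,0,0,0,0,0,-0.085],
    [-0.2,0,0,0,0,0,-0.041],
    [-0.2,0,0,0,0,0,0]
  ]
}}

```text
clock: 11.0
eef_pos: [605.5, -186.9, 328.7]
tool_rot: [-3.14, -0.001, 1.654]
force: [0.4, -0.5, -0.9]
width: 37.7
gripper_force: 60.0
```

```bash
python3 -c "
from h import *
plan(487.3,183.8,330,1.655)"
```

```text
clock 11.00 at [ 605.5 -186.9  328.7] [-3.1399e+00 -1.0000e-03  1.6538e+00] w 37.7 gf 60.0 F [ 0.4 -0.5 -0.9]
turn z -0.0006 (rows 0.0), then shift [ 0.7587 -0.1732 -0.0026] rows at 50mm: 7.8
```

Request:
{"method": "jog_arm", "body": {
  "steps": [
    [-0.2,0.04,-0.009,0,0,0,0],
    [-0.2,0.08,-0.018,0,0,0,0],
    [-0.2,0.1,-0.023,0,0,0,0],
    [-0.2,0.1,-0.023,0,0,0,0],
    [-0.2,0.1,-0.023,0,0,0,0],
    [-0.2,0.1,-0.023,0,0,0,0],
    [-0.2,0.1,-0.023,0,0,0,0],
    [-0.2,0.08,-0.018,0,0,0,0],
    [-0.2,0.0587,-0.0132,0,0,0,0],
    [-0.2,0,0,0,0,0,0]
  ]
}}

```text
clock: 12.25
eef_pos: [485.4, 188.0, 330.0]
tool_rot: [-3.141, -0.002, 1.661]
force: [-0.1, 0.2, -2.3]
width: 37.7
gripper_force: 60.1
```

Request:
{"method": "jog_arm", "body": {
  "steps": [
    [-0.2,0,0,0,0,0,0]
  ]
}}

```text
clock: 12.38
eef_pos: [487.1, 184.0, 329.7]
tool_rot: [-3.141, 0.001, 1.655]
force: [0.4, 0.0, -1.8]
width: 37.2
gripper_force: 60.1
```

```bash
python3 - <<'E'
from tips import *
plan(487.3,183.8,233.5,1.655)
o=tips(("side","top"))
E
```

```text
clock 12.38 at [487.1 184.  329.7] [-3.1  0.   1.7] w 37.2 gf 60.1 F [ 0.4  0.  -1.8]
turn z 0.0001 (rows 0.0), then shift [-0.   0.   0.2] rows at 50mm: 1.9
side 252 tool box [  -9.8  -13.4 -218.8] [   8.6   12.8 -195.3]
```

Request:
{"method": "jog_arm", "body": {
  "steps": [
    [-0.2,0,0,0.025,0,0,0],
    [-0.2,0,0,0.045,0,0,0],
    [-0.2,0,0,0.045,0,0,0],
    [-0.2,0,0,0.035,0,0,0],
    [-0.2,0,0,0.02,0,0,0],
    [-0.2,0,0,0.01,0,0,0],
    [-0.2,0,0,0.005,0,0,0],
    [-0.2,0,0,0.003,0,0,0],
    [-0.2,0,0,0,0,0,0],
    [-0.2,0,0,0,0,0,0]
  ]
}}

```text
clock: 13.72
eef_pos: [487.9, 184.0, 236.0]
tool_rot: [3.141, -0.0, 1.655]
force: [-0.6, 0.4, -0.8]
width: 37.3
gripper_force: 60.1
```

```bash
python3 - <<'E'
from tips import *
plan(487.3,183.8,233.5,1.655)
s=get_image("side");P=cloud(s).reshape(-1,3)
p=read_state()["eef_pos"]; d=P-p
m=(np.abs(d[:,0])<16)&(np.abs(d[:,1])<13)&(P[:,2]>2)&(P[:,2]<40)
q=P[m]
for z in range(4,40,3):
    w=q[(q[:,2]>=z)&(q[:,2]<z+3)]
    if len(w):print(z,len(w),w.min(0)[:2],w.max(0)[:2])
E
```

```text
clock 13.72 at [487.9 184.  236. ] [ 3.1 -0.   1.7] w 37.3 gf 60.1 F [-0.6  0.4 -0.8]
turn z -0.0000 (rows 0.0), then shift [-0. -0.  0.] rows at 50mm: 0.1
4 15 [471.9 179.2] [502.9 192.9]
7 118 [472.1 171.6] [503.7 196.9]
10 16 [473.  181.6] [503.7 194.1]
13 11 [476.4 187.6] [493.8 191.4]
16 25 [476.4 182.6] [499.7 191.5]
19 23 [474.9 183.3] [500.  192.6]
22 22 [474.8 180. ] [498.2 191.7]
25 22 [474.8 181.4] [499.8 192.2]
28 21 [474.8 181.2] [499.8 191.9]
31 36 [474.9 174.8] [500.  192.3]
34 59 [474.9 175.5] [501.  191.8]
37 20 [474.9 174.7] [501.  190.7]
```

Request:
{"method": "jog_arm", "body": {
  "steps": [
    [-0.2,0,0,0.002,0,0,0],
    [-0.2,0,0,0.002,0,0,0],
    [-0.2,0,0,0,0,0,0],
    [-0.2,0,0,0,0,0,0]
  ]
}}

```text
clock: 14.28
eef_pos: [487.8, 184.0, 233.7]
tool_rot: [-3.142, 0.0, 1.655]
force: [-0.5, 0.6, -0.7]
width: 37.6
gripper_force: 60.1
```

Request:
{"method": "jog_arm", "body": {
  "steps": [
    [-0.2,0,0,0.002,0,0,0],
    [-0.2,0,0,0,0,0,0],
    [-0.2,0,0,0,0,0,0]
  ]
}}

```text
clock: 14.65
eef_pos: [487.8, 184.0, 232.9]
tool_rot: [3.141, -0.0, 1.655]
force: [-0.6, 0.6, 3.2]
width: 37.3
gripper_force: 60.5
```

Contact: the force rose by 4 N, so the roller is on the floor. I open gently and lift.

Request:
{"method": "jog_arm", "body": {
  "steps": [
    [-0.1,0,0,0,0,0,0],
    [-0.04,0,0,0,0,0,0],
    [0,0,0,0,0,0,0],
    [0.05,0,0,0,0,0,0],
    [0.05,0,0,0,0,0,0],
    [0.05,0,0,0,0,0,0],
    [0.05,0,0,-0.01,0,0,0],
    [0.05,0,0,-0.02,0,0,0],
    [0.05,0,0,-0.04,0,0,0],
    [0.05,0,0,-0.05,0,0,0]
  ]
}}

```text
clock: 15.9
eef_pos: [487.6, 183.9, 293.7]
tool_rot: [-3.141, 0.0, 1.655]
force: [0.1, -0.2, 0.2]
width: 45.1
gripper_force: 9.5
```

Request:
{"method": "jog_arm", "body": {
  "steps": [
    [0.05,0,0,-0.05,0,0,0],
    [0.05,0,0,-0.03,0,0,0],
    [0.05,0,0,0,0,0,0]
  ]
}}

```text
clock: 16.27
eef_pos: [488.1, 184.1, 333.9]
tool_rot: [3.139, -0.001, 1.655]
force: [0.1, -1.4, -0.7]
width: 44.8
gripper_force: 9.5
```

```bash
cat >> tips.py <<'E'
def parts(im,c,r=16,zlo=20):
    P=cloud(im).reshape(-1,3); m=(np.hypot(P[:,0]-c[0],P[:,1]-c[1])<r)&(P[:,2]>zlo)&(P[:,2]<45)
    q=P[m]
    if len(q)>4: print(c,len(q),"mid",(q.min(0)+q.max(0))/2,"size",q.max(0)-q.min(0),"top",np.percentile(q[:,2],95))
    else: print(c,"none",len(q))
E
python3 - <<'E'
from tips import *
o=tips(("side","top"))
for n in o:
    print(n)
    for c in((487,181),(494,150),(579.6,183.4),(493.8,-207),(602.6,-184.8)): parts(o[n],c)
plan(494.5,-203.9,330,.286)
E
```

```text
side 111 tool box [ -10.3  -20.5 -218.9] [   8.4   22.  -195.8]
side
(487, 181) 108 mid [488.6 182.2  27.6] size [14.8 17.9 14.4] top 33.56979446793878
(494, 150) 102 mid [492.7 150.4  27.9] size [15.1 17.6 14.6] top 33.4272814855857
(579.6, 183.4) 132 mid [579.4 183.4  27.3] size [18.5 22.9 14.6] top 33.83441992583574
(493.8, -207) none 0
(602.6, -184.8) none 0
top
(487, 181) none 0
(494, 150) 12 mid [500.  146.   27.8] size [ 6.9  8.4 11.5] top 32.88950372999678
(579.6, 183.4) 77 mid [580.6 182.7  28.6] size [17.  17.8 16.4] top 34.18264282445053
(493.8, -207) 82 mid [ 495.1 -208.    27.1] size [17.3 19.5 13.8] top 32.014334542634984
(602.6, -184.8) none 0
clock 16.38 at [487.5 183.8 332.3] [-3.1  0.   1.7] w 44.7 gf 9.5 F [ 0.9 -0.3 -1.2]
turn z 0.6844 (rows 7.4), then shift [-0.2  0.7  0. ] rows at 50mm: 7.8
```

The roller stands upright 32 mm from its sample, and both are upright. Before the hex I'll check its flat direction from the point cloud while turning over.

```bash
python3 - <<'E'
from tips import *
import pickle
d=pickle.load(open("d0.pkl","rb"))
o={"t0":d["top"],"s0":d["side"]}
for i in range(4): o["t%d"%(i+1)]=get_image("top")
acc=0
for n,s in o.items():
    c=(495,-207.7) if n[0]=="t" else (492.4,-206.4)
    P=cloud(s).reshape(-1,3); q=P[(np.hypot(P[:,0]-c[0],P[:,1]-c[1])<13)&(P[:,2]>(22 if n[0]=="t" else 14))][:,:2]
    a=np.radians(np.arange(0,180,10)); w=np.array([np.ptp(q@[np.cos(x),np.sin(x)]) for x in a])
    print(n,len(q),w)
    acc=acc+w
w=acc; print("sum by angle mod 60",[ (10*i, round((w[i]+w[i+6]+w[i+12])/3/len(o),2)) for i in range(6)])
E
```

```text
t0 76 [17.2 17.5 17.4 17.  16.8 17.3 18.6 19.4 19.5 19.1 18.3 17.5 17.7 18.3
 18.4 18.  17.2 16.6]
s0 86 [17.2 17.  17.4 17.6 18.  18.1 18.5 18.7 18.9 19.5 19.5 19.8 19.8 19.6
 19.4 18.8 18.3 18. ]
t1 77 [17.2 17.9 18.  17.6 16.7 17.5 18.8 19.8 20.2 20.  19.2 18.5 19.  19.2
 18.8 18.4 18.  17.2]
t2 79 [17.4 17.5 17.8 17.6 16.9 17.  18.4 19.3 19.6 19.3 18.4 17.3 17.1 17.5
 18.1 18.2 17.9 17.5]
t3 79 [17.4 18.  18.1 17.6 16.6 17.  18.2 18.8 19.4 19.7 19.3 18.5 18.5 18.8
 18.8 18.6 17.9 17.1]
t4 78 [16.9 17.6 17.9 17.6 16.8 17.1 18.3 19.  19.1 18.6 17.7 17.4 17.9 18.1
 17.8 17.9 17.5 16.5]
sum by angle mod 60 [(0, np.float64(18.0)), (10, np.float64(18.44)), (20, np.float64(18.58)), (30, np.float64(18.39)), (40, np.float64(17.84)), (50, np.float64(17.55))]
```

Request:
{"method": "jog_arm", "body": {
  "steps": [
    [0.05,0,0,0,0,0,0.04],
    [0.05,0,0,0,0,0,0.085],
    [0.05,0,0,0,0,0,0.085],
    [0.05,0,0,0,0,0,0.085],
    [0.05,0,0,0,0,0,0.085],
    [0.05,0,0,0,0,0,0.085],
    [0.05,0,0,0,0,0,0.06],
    [0.05,0,0,0,0,0,0.04],
    [0.05,0,0,0,0,0,0]
  ]
}}

```text
clock: 17.7
eef_pos: [487.6, 184.1, 332.2]
tool_rot: [3.141, 0.001, 0.526]
force: [0.3, -0.2, -0.7]
width: 44.8
gripper_force: 9.5
```

The flats face about 48–50° mod 60, so jaws at about 107–110° fit. I use yaw 0.31.

```bash
python3 -c "
from h import *
plan(496.5,-206.8,330,.31)"
```

```text
clock 17.70 at [487.6 184.1 332.2] [3.1414e+00 1.0000e-03 5.2610e-01] w 44.8 gf 9.5 F [ 0.3 -0.2 -0.7]
turn z 0.1081 (rows 1.2), then shift [-0.2216  0.75    0.0044] rows at 50mm: 7.8
```

Request:
{"method": "jog_arm", "body": {
  "steps": [
    [0.05,0,0,0,0,0,0.054],
    [0.05,0,0,0,0,0,0.054],
    [0.05,-0.0148,0.05,0,0,0,0],
    [0.05,-0.0295,0.1,0,0,0,0],
    [0.05,-0.0295,0.1,0,0,0,0],
    [0.05,-0.0295,0.1,0,0,0,0],
    [0.05,-0.0295,0.1,0,0,0,0],
    [0.05,-0.0295,0.1,0,0,0,0],
    [0.05,-0.0295,0.1,0,0,0,0],
    [0.05,-0.0295,0.1,0,0,0,0]
  ]
}}

```text
clock: 18.95
eef_pos: [496.3, -208.6, 332.5]
tool_rot: [-3.141, -0.0, 0.311]
force: [1.0, 0.4, 0.0]
width: 44.9
gripper_force: 9.5
```

Request:
{"method": "jog_arm", "body": {
  "steps": [
    [0.05,0,0,0,0,0,0],
    [0.05,0,0,0,0,0,0],
    [0.05,0,0,0,0,0,0]
  ]
}}

```text
clock: 19.32
eef_pos: [496.6, -205.3, 332.6]
tool_rot: [-3.14, 0.0, 0.312]
force: [-0.2, -0.5, -0.1]
width: 45.0
gripper_force: 9.5
```

```bash
python3 - <<'E'
from tips import *
plan(496.5,-206.8,245,.31)
o=tips(("side","top"))
for n in o: parts(o[n],(493.5,-207.5))
E
```

```text
clock 19.32 at [ 496.6 -205.3  332.6] [-3.1  0.   0.3] w 45.0 gf 9.5 F [-0.2 -0.5 -0.1]
turn z 0.0010 (rows 0.0), then shift [-0.   0.   0.2] rows at 50mm: 1.8
side 150 tool box [ -11.7  -25.1 -219. ] [   4.9   21.2 -195. ]
top 8 tool box [  -8.5  -20.6 -218.6] [  -6.   -15.6 -196.3]
(493.5, -207.5) 65 mid [ 492.6 -207.6   26.1] size [17.  21.2 11. ] top 30.96121954508703
(493.5, -207.5) 41 mid [ 491.4 -208.    26.5] size [10.7 19.6 12.6] top 31.100711364243594
```

Request:
{"method": "jog_arm", "body": {
  "steps": [
    [0.05,-0.0013,0.004,0,0,0,0],
    [0.05,0,0,0.03,0,0,0],
    [0.05,0,0,0.045,0,0,0],
    [0.05,0,0,0.045,0,0,0],
    [0.05,0,0,0.03,0,0,0],
    [0.05,0,0,0.015,0,0,0],
    [0.05,0,0,0.01,0,0,0],
    [0.05,0,0,0,0,0,0],
    [0.05,0,0,0,0,0,0]
  ]
}}

```text
clock: 20.55
eef_pos: [496.6, -209.1, 245.7]
tool_rot: [3.141, -0.001, 0.309]
force: [-0.2, -0.2, -1.4]
width: 44.8
gripper_force: 9.5
```

Request:
{"method": "jog_arm", "body": {
  "steps": [
    [0.05,0,0,0.01,0,0,0],
    [0.05,0,0,0.01,0,0,0],
    [0.05,0,0,0.01,0,0,0],
    [0.05,0,0,0,0,0,0],
    [0.05,0,0,0,0,0,0]
  ]
}}

```text
clock: 21.18
eef_pos: [496.4, -209.0, 230.2]
tool_rot: [-3.142, 0.0, 0.309]
force: [-0.3, -0.4, -1.7]
width: 44.9
gripper_force: 9.5
```

Request:
{"method": "jog_arm", "body": {
  "steps": [
    [0.05,0,-0.0022,0,0,0,0],
    [0,0,0,0,0,0,0],
    [-0.04,0,0,0,0,0,0],
    [-0.08,0,0,0,0,0,0],
    [-0.12,0,0,0,0,0,0],
    [-0.16,0,0,0,0,0,0],
    [-0.2,0,0,0,0,0,0],
    [-0.2,0,0,0,0,0,0],
    [-0.2,0,0,0,0,0,0]
  ]
}}

```text
clock: 22.3
eef_pos: [496.1, -207.9, 230.4]
tool_rot: [-3.142, -0.0, 0.309]
force: [-0.3, 1.3, 4.8]
width: 37.9
gripper_force: 59.8
```

Request:
{"method": "jog_arm", "body": {
  "steps": [
    [-0.2,0,0,-0.01,0,0,0],
    [-0.2,0,0,-0.03,0,0,0],
    [-0.2,0,0,-0.04,0,0,0],
    [-0.2,0,0,-0.04,0,0,0],
    [-0.2,0,0,-0.04,0,0,0],
    [-0.2,0,0,-0.04,0,0,0],
    [-0.2,0,0,0,0,0,0],
    [-0.2,0,0,0,0,0,0]
  ]
}}

```text
clock: 23.3
eef_pos: [495.7, -207.9, 330.0]
tool_rot: [-3.141, 0.0, 0.309]
force: [-0.2, 0.1, -1.7]
width: 38.0
gripper_force: 60.2
```

```bash
python3 - <<'E'
from tips import *
plan(496.5,-206.8,330,1.655)
o=tips(("side","top"))
for n in o: parts(o[n],(493.5,-207.5)); parts(o[n],(545,-181),30,40)
E
```

```text
clock 23.30 at [ 495.7 -207.9  330. ] [-3.1  0.   0.3] w 38.0 gf 60.2 F [-0.2  0.1 -1.7]
turn z -0.6730 (rows 7.2), then shift [0. 0. 0.] rows at 50mm: 0.0
side 124 tool box [ -11.8  -17.7 -218.9] [   5.7   16.2 -195.1]
(493.5, -207.5) none 0
(545, -181) 40 mid [ 546.7 -172.8   42.5] size [28.4 32.5  4.9] top 44.901703681043536
(493.5, -207.5) none 0
(545, -181) 47 mid [ 547.9 -171.8   42.5] size [27.5 27.9  4.9] top 44.93423356877544
```

The hex is held (width 38.0) and its place in the tray is empty. Next is the hex dish.

Request:
{"method": "jog_arm", "body": {
  "steps": [
    [-0.2,0,0,0,0,0,-0.04],
    [-0.2,0,0,0,0,0,-0.085],
    [-0.2,0,0,0,0,0,-0.085],
    [-0.2,0,0,0,0,0,-0.085],
    [-0.2,0,0,0,0,0,-0.085],
    [-0.2,0,0,0,0,0,-0.085],
    [-0.2,0,0,0,0,0,-0.085],
    [-0.2,0,0,0,0,0,-0.083],
    [-0.2,0,0,0,0,0,-0.04],
    [-0.2,0,0,0,0,0,0]
  ]
}}

```text
clock: 24.65
eef_pos: [495.7, -208.1, 329.4]
tool_rot: [-3.14, -0.001, 1.654]
force: [-0.7, 0.7, 0.1]
width: 37.8
gripper_force: 60.2
```

```bash
python3 -c "
from h import *
plan(578.3,216.2,330,1.655)"
```

```text
clock 24.65 at [ 495.7 -208.1  329.4] [-3.1403e+00 -1.0000e-03  1.6537e+00] w 37.8 gf 60.2 F [-0.7  0.7  0.1]
turn z -0.0007 (rows 0.0), then shift [ 0.8318  0.236  -0.0012] rows at 50mm: 8.6
```

Request:
{"method": "jog_arm", "body": {
  "steps": [
    [-0.2,0.045,0.0128,0,0,0,0],
    [-0.2,0.1,0.0284,0,0,0,0],
    [-0.2,0.1,0.0284,0,0,0,0],
    [-0.2,0.1,0.0284,0,0,0,0],
    [-0.2,0.1,0.0284,0,0,0,0],
    [-0.2,0.1,0.0284,0,0,0,0],
    [-0.2,0.1,0.0284,0,0,0,0],
    [-0.2,0.1,0.0284,0,0,0,0],
    [-0.2,0.06,0.017,0,0,0,0],
    [-0.2,0.0268,0.0074,0,0,0,0]
  ]
}}

```text
clock: 25.9
eef_pos: [578.3, 218.7, 329.7]
tool_rot: [-3.141, -0.001, 1.657]
force: [-0.9, 0.2, -1.9]
width: 37.9
gripper_force: 60.2
```

Request:
{"method": "jog_arm", "body": {
  "steps": [
    [-0.2,0,0,0,0,0,0],
    [-0.2,0,0,0,0,0,0]
  ]
}}

```text
clock: 26.15
eef_pos: [578.8, 214.2, 329.9]
tool_rot: [-3.141, 0.002, 1.652]
force: [-0.5, -0.8, -0.7]
width: 37.6
gripper_force: 60.2
```

```bash
python3 - <<'E'
from tips import *
plan(578.3,216.2,235.5,1.655)
o=tips(("side","top"))
for n in o: parts(o[n],(579.6,183.4))
E
```

```text
clock 26.15 at [578.8 214.2 329.9] [-3.1  0.   1.7] w 37.6 gf 60.2 F [-0.5 -0.8 -0.7]
turn z -0.0013 (rows 0.0), then shift [ 0.  -0.   0.2] rows at 50mm: 1.9
side 297 tool box [ -13.5  -14.3 -218.8] [   8.    13.5 -195.1]
(579.6, 183.4) 132 mid [579.5 182.6  27.8] size [18.5 20.3 15.5] top 34.41087260614299
(579.6, 183.4) none 0
```

Request:
{"method": "jog_arm", "body": {
  "steps": [
    [-0.2,0.003,0,0.025,0,0,0],
    [-0.2,0,0,0.045,0,0,0],
    [-0.2,0,0,0.045,0,0,0],
    [-0.2,0,0,0.035,0,0,0],
    [-0.2,0,0,0.02,0,0,0],
    [-0.2,0,0,0.01,0,0,0],
    [-0.2,0,0,0.005,0,0,0],
    [-0.2,0,0,0.003,0,0,0],
    [-0.2,0,0,0,0,0,0],
    [-0.2,0,0,0,0,0,0]
  ]
}}

```text
clock: 27.5
eef_pos: [578.6, 217.9, 236.6]
tool_rot: [3.141, -0.0, 1.655]
force: [-0.1, -0.2, -0.9]
width: 37.8
gripper_force: 60.2
```

Request:
{"method": "jog_arm", "body": {
  "steps": [
    [-0.2,0,0,0.002,0,0,0],
    [-0.2,0,0,0,0,0,0],
    [-0.2,0,0,0,0,0,0]
  ]
}}

```text
clock: 27.88
eef_pos: [578.5, 217.9, 235.2]
tool_rot: [3.142, 0.0, 1.655]
force: [0.5, 0.7, -0.7]
width: 38.3
gripper_force: 60.2
```

Request:
{"method": "jog_arm", "body": {
  "steps": [
    [-0.2,0,0,0.002,0,0,0],
    [-0.2,0,0,0,0,0,0],
    [-0.2,0,0,0.001,0,0,0],
    [-0.2,0,0,0,0,0,0]
  ]
}}

```text
clock: 28.38
eef_pos: [578.5, 217.9, 233.7]
tool_rot: [-3.141, 0.0, 1.655]
force: [-0.3, -0.0, -1.2]
width: 38.0
gripper_force: 60.2
```

Request:
{"method": "jog_arm", "body": {
  "steps": [
    [-0.2,0,0,0.0014,0,0,0],
    [-0.2,0,0,0,0,0,0],
    [-0.2,0,0,0,0,0,0]
  ]
}}

```text
clock: 28.75
eef_pos: [578.5, 218.0, 233.4]
tool_rot: [3.141, -0.0, 1.655]
force: [-0.5, -0.5, 5.7]
width: 38.1
gripper_force: 60.7
```

Contact with the dish floor. Release and lift.

Request:
{"method": "jog_arm", "body": {
  "steps": [
    [-0.1,0,0,0,0,0,0],
    [-0.04,0,0,0,0,0,0],
    [0,0,0,0,0,0,0],
    [0.05,0,0,0,0,0,0],
    [0.05,0,0,0,0,0,0],
    [0.05,0,0,0,0,0,0],
    [0.05,0,0,-0.01,0,0,0],
    [0.05,0,0,-0.02,0,0,0],
    [0.05,0,0,-0.04,0,0,0],
    [0.05,0,0,-0.05,0,0,0]
  ]
}}

```text
clock: 30.0
eef_pos: [578.4, 217.9, 294.0]
tool_rot: [-3.141, 0.0, 1.655]
force: [0.6, 0.1, -0.2]
width: 44.7
gripper_force: 9.5
```

Request:
{"method": "jog_arm", "body": {
  "steps": [
    [0.05,0,0,-0.05,0,0,0],
    [0.05,0,0,-0.03,0,0,0],
    [0.05,0,0,0,0,0,0.05],
    [0.05,0,0,0,0,0,0.085],
    [0.05,0,0,0,0,0,0.085],
    [0.05,0,0,0,0,0,0.085],
    [0.05,0,0,0,0,0,0.085],
    [0.05,0,0,0,0,0,0.085],
    [0.05,0,0,0,0,0,0.085],
    [0.05,0,0,0,0,0,0.0305]
  ]
}}

```text
clock: 31.25
eef_pos: [578.3, 218.1, 333.1]
tool_rot: [-3.142, 0.0, 0.471]
force: [-0.9, -0.1, -0.9]
width: 44.9
gripper_force: 9.5
```

```bash
python3 - <<'E'
from tips import *
o=tips(("side","top"))
for n in o:
    print(n)
    for c in((487,181),(494,150),(579.6,183.4),(579,214)): parts(o[n],c)
plan(453.3,12.3,330,.474)
E
```

```text
side 180 tool box [ -11.3  -22.8 -218.7] [   4.8   22.  -195.1]
top 46 tool box [ -10.6  -19.5 -218.8] [   1.4   22.5 -195.3]
side
(487, 181) 106 mid [488.7 182.6  28.8] size [14.7 17.6 15.8] top 34.13690480270539
(494, 150) 99 mid [492.6 150.2  27.7] size [14.9 17.3 14.9] top 33.64189059771509
(579.6, 183.4) 131 mid [579.4 183.6  27.9] size [18.5 19.5 15.4] top 33.99351806119773
(579, 214) 146 mid [578.8 216.4  27.7] size [17.1 20.1 15.2] top 34.162728486030986
top
(487, 181) 59 mid [490.7 182.1  28. ] size [14.8 14.4 16. ] top 34.43009106354543
(494, 150) 61 mid [495.6 149.   28.4] size [15.2 14.6 16.5] top 33.830121086831205
(579.6, 183.4) 76 mid [580.4 182.7  28.7] size [17.1 18.4 14.4] top 34.29764669485503
(579, 214) 78 mid [580.2 215.8  28.4] size [17.9 18.1 15.8] top 34.53160283000383
clock 31.35 at [578.3 218.1 333.1] [3.1 0.  0.5] w 45.1 gf 9.5 F [-0.2  0.2 -0.5]
turn z 0.0002 (rows 0.0), then shift [-0.4  0.3  0. ] rows at 50mm: 4.8
```

All four parts stand upright: the hexes about 33 mm apart and the rounds about 32 mm apart. The tongs go back to their original pose over the stand.

```bash
python3 -c "
from h import *
s=read_state();p=s['eef_pos'];d=np.array([453.3,12.3])-p[:2];c,n=np.cos(.474),np.sin(.474);print((c*d[0]+n*d[1])/500,(n*d[0]-c*d[1])/500)"
```

```text
-0.4103668218799844 0.2521348522541801
```

Request:
{"method": "jog_arm", "body": {
  "steps": [
    [0.05,-0.04,0.0246,0,0,0,0],
    [0.05,-0.08,0.0492,0,0,0,0],
    [0.05,-0.08,0.0492,0,0,0,0],
    [0.05,-0.08,0.0492,0,0,0,0],
    [0.05,-0.07,0.043,0,0,0,0],
    [0.05,-0.04,0.0246,0,0,0,0],
    [0.05,-0.0204,0.0123,0,0,0,0],
    [0.05,0,0,0,0,0,0],
    [0.05,0,0,0,0,0,0]
  ]
}}

```text
clock: 32.48
eef_pos: [454.2, 13.1, 333.1]
tool_rot: [-3.141, -0.001, 0.476]
force: [-0.6, -0.7, -0.6]
width: 44.9
gripper_force: 9.5
```

```bash
python3 - <<'E'
from tips import *
plan(453.3,12.3,262,.474)
print(read_state()["eef_pos"])
o=tips(("side",))
P=cloud(o["side"])[210:290,335:390].reshape(-1,3);q=P[(P[:,2]>28)&(P[:,2]<38)]
r=cv2.minAreaRect(q[:,:2].astype(np.float32)); print(r)
E
```

```text
clock 32.48 at [454.2  13.1 333.1] [-3.1 -0.   0.5] w 44.9 gf 9.5 F [-0.6 -0.7 -0.6]
turn z 0.0008 (rows 0.0), then shift [-0.   0.   0.1] rows at 50mm: 1.4
[454.2  13.1 333.1]
side 218 tool box [ -11.2  -23.2 -219. ] [   6.    21.6 -195.1]
((476.84979248046875, -38.75658416748047), (35.116371154785156, 180.87728881835938), 27.15181541442871)
```

Request:
{"method": "jog_arm", "body": {
  "steps": [
    [0.05,-0.0023,0.0006,0.02,0,0,0],
    [0.05,0,0,0.04,0,0,0],
    [0.05,0,0,0.04,0,0,0],
    [0.05,0,0,0.03,0,0,0],
    [0.05,0,0,0.012,0,0,0],
    [0.05,0,0,0,0,0,0],
    [0.05,0,0,0,0,0,0]
  ]
}}

```text
clock: 33.4
eef_pos: [452.8, 11.4, 262.4]
tool_rot: [3.141, -0.001, 0.474]
force: [0.2, -0.0, -0.5]
width: 44.7
gripper_force: 9.5
```

```bash
python3 - <<'E'
from tips import *
print(read_state()["eef_pos"])
s=get_image("side");P=cloud(s)[200:290,330:395].reshape(-1,3)
P=P[np.hypot(P[:,0]-452,P[:,1]-12)<45]
for lo,hi in((28,37),(41,58)):
    q=P[(P[:,2]>lo)&(P[:,2]<hi)][:,:2]; c,n=np.cos(.474),np.sin(.474)
    T=np.stack([q[:,0]*c+q[:,1]*n,q[:,0]*n-q[:,1]*c],1); print(lo,len(q),T.min(0),T.max(0),(T.min(0)+T.max(0))/2)
save(s,"h.png",(330,160,400,290),4)
E
```

```text
[452.8  11.4 262.4]
28 235 [389.6 162.6] [423.9 228.8] [406.7 195.7]
41 128 [396.9 174.1] [413.9 219.9] [405.4 197. ]
```

View pics/h.png

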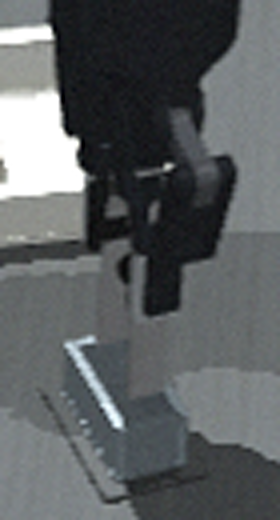

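The tongs are upright just over the pocket, about 1.3 mm off. I correct that and lower.

Request:
{"method": "jog_arm", "body": {
  "steps": [
    [0.05,0.0024,-0.0016,0,0,0,0],
    [0.05,0,0,0.012,0,0,0],
    [0.05,0,0,0.015,0,0,0],
    [0.05,0,0,0.015,0,0,0],
    [0.05,0,0,0.015,0,0,0],
    [0.05,0,0,0.008,0,0,0],
    [0.05,0,0,0,0,0,0],
    [0.05,0,0,0,0,0,0]
  ]
}}

```text
clock: 34.45
eef_pos: [453.3, 12.5, 229.6]
tool_rot: [3.142, -0.0, 0.474]
force: [-0.3, 0.8, -1.0]
width: 45.2
gripper_force: 9.5
```

Request:
{"method": "jog_arm", "body": {
  "steps": [
    [0.05,0,0,0.002,0,0,0],
    [0.05,0,0,0.002,0,0,0],
    [0.05,0,0,0,0,0,0],
    [0.05,0,0,0.001,0,0,0],
    [0.05,0,0,0,0,0,0],
    [0.05,0,0,0,0,0,0]
  ]
}}

```text
clock: 35.2
eef_pos: [453.4, 12.5, 227.1]
tool_rot: [3.141, -0.0, 0.474]
force: [-0.3, 0.4, 0.5]
width: 45.1
gripper_force: 9.4
```

Request:
{"method": "jog_arm", "body": {
  "steps": [
    [0.08,0,0,0.0006,0,0,0],
    [0.1,0,0,0,0,0,0],
    [0.14,0,0,0,0,0,0],
    [0.3,0,0,0,0,0,0],
    [0.6,0,0,0,0,0,0],
    [1,0,0,0,0,0,0],
    [1,0,0,0,0,0,0],
    [1,0,0,0,0,0,0],
    [1,0,0,0,0,0,0]
  ]
}}

```text
clock: 36.33
eef_pos: [453.3, 12.6, 226.7]
tool_rot: [3.142, -0.0, 0.474]
force: [-0.9, -0.4, 0.3]
width: 85.7
gripper_force: 0.0
```

Request:
{"method": "jog_arm", "body": {
  "steps": [
    [1,0,0,-0.015,0,0,0],
    [1,0,0,-0.03,0,0,0],
    [1,0,0,-0.05,0,0,0],
    [1,0,0,-0.06,0,0,0],
    [1,0,0,-0.08,0,0,0],
    [1,0,0,-0.06,0,0,0],
    [1,0,0.08,0,0,0,0],
    [1,0,0.1,0,0,0,0],
    [1,0,0.1,0,0,0,0],
    [1,0,0.05,0,0,0,0]
  ]
}}

```text
clock: 37.58
eef_pos: [529.0, -137.2, 374.8]
tool_rot: [3.14, -0.0, 0.471]
force: [-0.0, 1.2, 0.1]
width: 85.5
gripper_force: 0.0
```

```bash
python3 - <<'E'
from tips import *
print(read_state()["eef_pos"],read_state()["width"])
for n in ("top","side"):
    s=get_image(n);print(n)
    for c in((487,181),(494,150),(579.6,183.4),(579,214)): parts(s,c)
    P=cloud(s);P=P.reshape(-1,3);P=P[np.hypot(P[:,0]-452,P[:,1]-12)<45]
    for lo,hi in((30,38),(60,84),(98,125)):
        q=P[(P[:,2]>lo)&(P[:,2]<hi)]
        if len(q)>5:
            r=cv2.minAreaRect(q[:,:2].astype(np.float32)); print(lo,len(q),q[:,2].max(),np.array(r[0]),np.array(r[1]),r[2])
E
```

```text
[ 529.  -137.2  374.8] 85.47829814931033
top
(487, 181) 60 mid [490.7 181.6  28.6] size [14.7 14.3 14.2] top 34.08352039162262
(494, 150) 60 mid [495.6 149.1  28.5] size [15.7 14.6 13.1] top 33.60078517897459
(579.6, 183.4) 77 mid [580.2 182.3  28. ] size [16.9 18.2 15.5] top 34.122527257407384
(579, 214) 80 mid [580.  216.2  27.8] size [18.2 19.  15.2] top 33.73262696694664
30 184 37.77411942242907 [454.1   9.9] [34.4 63.9] 27.09912109375
60 159 83.91295816902355 [453.8   9.7] [29.1 46.4] 26.38265609741211
98 134 117.80802652421917 [453.7  10.8] [21.2 23. ] 87.82469940185547
side
(487, 181) 108 mid [488.6 182.7  27.4] size [14.8 17.7 14.2] top 33.53909047434412
(494, 150) 105 mid [492.7 149.9  27.6] size [15.  17.3 15. ] top 33.912593290022464
(579.6, 183.4) 129 mid [579.1 183.5  28.1] size [18.5 21.4 15.4] top 34.08007636738662
(579, 214) 142 mid [578.8 216.   27.8] size [17.5 20.7 15.1] top 34.01856177359299
30 248 37.8847076367828 [451.9  10.6] [34.4 68.2] 27.22707176208496
60 230 83.76933906908597 [450.6  12.1] [28.3 46.4] 26.54058265686035
98 143 115.43861532182957 [449.9  14.7] [24.  16.4] 24.242368698120117
```

The tongs stand in their stand as before and all four parts are upright. Handing in.

Request:
{"method": "jog_arm", "body": {
  "steps": [
    [1,0,0,0,0,0,0],
    [1,0,0,0,0,0,0]
  ]
}}

```text
clock: 37.92
eef_pos: [528.2, -132.8, 374.4]
tool_rot: [-3.141, 0.0, 0.476]
force: [0.4, 0.6, -0.3]
width: 85.3
gripper_force: 0.0
```

```bash
python3 -c "
from cell import *
print(finish_job())"
```

```text
the job is handed in; nothing more can be done
None
```

The job is handed in at about 38 s: the roller and the hex each stand upright beside their matching sample, both samples still stand, and the tongs are back upright in their stand, released; the hand-in returned no verdict.

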